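# Make up the breakfast kit and the seasoning kit

## Robot

A 7-joint arm with a two-finger parallel gripper is mounted at the origin on a cart in front of the work surface, level with it; the furniture and walls round the work are solid. World frame = base frame: x ahead of the robot, y to its left, z up, the work surface at z = 0. Lengths are in m, angles in rad, forces in N, time in s.
With the tool pointing down it reaches from about 0.35 to 0.9 m from the base axis. Payload 7.2 kg.
Tool frame: the origin (TCP) lies at the very end of the fingers, on their centre line; the grasp point (between the pads) lies 19 mm behind it; z points along the fingers, y is the line along which they close (so a half turn about z gives the same grasp; the last joint's range is limited). The gripper opens to 88 mm and grips with 3 to 60 N. Pads are 20 mm wide; open, the fingers measure 115 mm over their backs; the gripper's body (75 mm by 178 mm) begins 61 mm behind the grasp point.
Start: joints at [-1.318, 0.411, -0.013, 1.596, 0.006, 1.134, -0.082], TCP at [0.197, 0.593, 0.183] pointing down, gripper open.
Joint ranges: [-2.95, 2.95], [-0.29, 1.99], [-1.47, 1.44], [0.14, 2.54], [-1.03, 4.17], [0.13, 1.85], [-2.86, 2.86]. Speed limits (rad/s): [2.39, 2.39, 3.01, 3.01, 3.14, 3.14, 3.14].

## Interface

Orientations are given as a unit quaternion [w, x, y, z].
In Python, from workcell import get_state, cams, hand_in gives the robot as it stands.
- The arm moves only by the tool move_arm, never from a script. Its arguments are lists of equal length, an entry for each row: "fingers": the opening, from 0 (shut) to 1 (fully open); "travel": the shift along the world's x, y, z in mm, a list of three; "roll": the turn about the world's z in rad. In form: {"fingers": [fingers, ...], "travel": [[tx, ty, tz], ...], "roll": [roll, ...]}. A call has 1 to 5 rows; each row shifts and turns the commanded pose from where the row before left it; what a row does not reach is not made up. A row lasts 1/10 s, in which the tool goes at most 50 mm and 8.59 degrees, less where a joint would pass 70% of its speed; a pose out of reach is approached as far as the arm can. A call is refused whole if a number of a shift passes 50 or a number of a turn 0.15, either way. A call with a gripper value outside its range is refused whole. The fingers move at their own pace and stop on an object; "force" is the grip in N (left out, the last holds). Time passes only in rows, so rows that do not move let the fingers close. It gives the time, the measured TCP pose, the force, the opening and the grip force at its end, in the units of the state.
- get_state(): the state, without advancing time (a new reading comes with each control period).
- cams.get_image(name): name is "scene" or "top" or "wrist"; returns a dict with "img" (420x560x3 uint8, red, green, blue), "fx", "fy", "cx", "cy" (pixels), "R" (3x3) and "t" (3): a world point X has camera coordinates R X + t. Camera axes: x right, y down, z forward; pixel columns grow to the right and rows downward; lengths in m; the calibration is good to about 2 mm. A picture is of the moment at which its call begins. There is no depth.
- hand_in(): hands the job in; it is judged then, once.
The state is a dict: "t": time; "q": joint angles; "joint_vel": joint speeds; "joint_torque": joint torques, N m; "tool_pos": TCP position; "tcp_rot": TCP orientation; "wrist_force": force on the tool from outside, world axes, zero at the start; "ft_torque": the same for the moment, N m; "grip_width": finger opening in m; "gripper_force": force on a finger pad.
Only numpy, scipy, OpenCV 4.12 (cv2) and the standard library are available. Lean on these libraries where they do the work, as an engineer would, in place of code of your own. Each camera call takes 0.05 s, during which the arm holds its last target. There are 200 camera calls.

## Task

Make up two kits in the two-compartment trays: the breakfast kit in the blue tray is the jam jar and the salt shaker, the seasoning kit in the yellow tray is the pepper mill and the spice jar. The wider thing of each pair (jam jar, pepper mill) goes in the tray's large compartment and the slimmer one (salt shaker, spice jar) in the small one, each standing upright on the compartment floor and let go. Tip nothing over on the way, and leave the kitchen timer and the tin where they are.

Things in the scene. Friction and masses are not known exactly. Their poses are not given: they have to be found in the camera images.
- jam_jar_centre (a point): loose jam jar, glass with red contents and a white patterned lid; round, 68 diameter at the widest, 84 high, upright; grip it about 14 above this point, so that a gripper's palm clears the lid. This point: on its axis, half-way up; z is its own upright axis. (Sizes in mm.)
- salt_shaker_centre (a point): loose salt shaker, clear glass with grey contents and a grey domed top; round, 44 diameter up to about 70 above its foot, then a cap 34 diameter, 90 high, upright. This point: on its axis, half-way up; z is its own upright axis. (Sizes in mm.)
- pepper_mill_centre (a point): loose pepper mill, dark turned wood with a small metal button on top; round, 58 diameter at the foot, 170 high, upright; the rounded head, 48 diameter, reaches from 38 to 74 above this point and does not turn; too tall for many grippers to reach its middle: grip the head, about 53 above this point. This point: on its axis, half-way up; z is its own upright axis. (Sizes in mm.)
- spice_jar_centre (a point): loose spice jar, glass with a dark, green-marked label and a black cap; round, 41 diameter from foot to cap, 105 high, upright; grip it about 20 above this point, so that a palm clears the cap. This point: on its axis, half-way up; z is its own upright axis. (Sizes in mm.)
- blue_tray: Fixed shallow blue plastic tray, sizes in mm: 165 long (x), 98 wide (y), 22 high, a 9 lip at each end. Origin under its middle on the worktop, z up. Floor at z = 6, walls and divider 5 thick, tops at z = 22. Large compartment 88 x 88 inside, centre x = -34.5, y = 0, at the end nearer to the robot; small one 62 (x) x 88, centre x = +46.5, y = 0. The trays may swap places.
- yellow_tray: Fixed shallow yellow plastic tray, sizes in mm: 165 long (x), 98 wide (y), 22 high, a 9 lip at each end. Origin under its middle on the worktop, z up. Floor at z = 6, walls and divider 5 thick, tops at z = 22. Large compartment 88 x 88 inside, centre x = -34.5, y = 0, at the end farther from the robot; small one 62 (x) x 88, centre x = +46.5, y = 0. The trays may swap places.
- kitchen_timer: bystander: kitchen timer, white dome on a red foot, 66 diameter, 57 high, loose, behind the stock beside the bread bin; origin under its middle. Leave alone. (Sizes in mm.)
- tin_tomatoes: bystander: low green food tin with a gold lid, 75 diameter, 58 high, loose, at the far left beyond the trays; origin under its middle. Leave alone. (Sizes in mm.)
Not all that is in view belongs to the job. Of the things that look like the part that bears pepper_mill_centre, the larger one is meant.

How it is judged:
By the outcome, as a careful person would: the job done as asked, in the order asked, and still so for the second after the job is handed in, with the robot touching nothing.
It also fails if it takes over 106 s, if anything falls off the work surface, if the arm or the gripper's body presses on something with over 40 N, if the wrist force passes 120 N, or if a joint passes its speed limit or range.

## Working session

There is one attempt and no reset: what is moved stays moved. The work goes in short steps, Python scripts to look and compute and a tool call to move; the robot and the scene stay as the last step left them, time stands still between calls to the robot, and variables do not carry over. Pictures are saved under pics/ and viewed, at most 19 in all, crops included, and the job is handed in when it is done.

Besides the shell and the picture viewer there is one more tool, called after "Call:" by a JSON object that holds its "name" and its "arguments", one argument or row to a line. move_arm: Moves the arm, as the interface text tells. Its arguments: {"type":"object","properties":{"fingers":{"type":"array","items":{"type":"number"}},"travel":{"type":"array","items":{"type":"array","items":{"type":"number"}}},"roll":{"type":"array","items":{"type":"number"}},"force":{"type":"number"}},"required":["fingers","travel","roll"]}

```bash
mkdir -p pics; ls; cat > h.py <<'E'
from workcell import get_state, cams, hand_in
import cv2, numpy as np
def snap(name,fn,crop=None,scale=1):
    d=cams.get_image(name); im=d["img"][:,:,::-1]
    np.savez(f"pics/{fn}.npz",**d)
    if crop: x0,y0,x1,y1=crop; im=im[y0:y1,x0:x1]
    im=cv2.resize(np.ascontiguousarray(im),None,fx=scale,fy=scale,interpolation=cv2.INTER_CUBIC)
    cv2.imwrite(f"pics/{fn}.png",im); return d
def onplane(d,u,v,z):
    r=np.array([(u-d["cx"])/d["fx"],(v-d["cy"])/d["fy"],1.]); R=d["R"]; c=-R.T@d["t"]; w=R.T@r
    return c+w*(z-c[2])/w[2]
def proj(d,X):
    p=d["R"]@np.asarray(X)+d["t"]; return d["fx"]*p[0]/p[2]+d["cx"], d["fy"]*p[1]/p[2]+d["cy"]
E
python3 - <<'E'
from h import *
for n in("top","scene"):
    d=snap(n,n+"0",scale=1.42); print(n,d["fx"],d["cx"],d["cy"],-d["R"].T@d["t"],d["R"])
s=get_state(); print(s)
E
```

```text
pics
top 415.8377162688936 270.0542932015541 207.76424694828174 [0.3940478  0.16245778 1.13170192] [[-0.00698986 -0.99971541 -0.0228088 ]
 [-0.98608833  0.01067915 -0.16587877]
 [ 0.16607514  0.02133202 -0.98588234]]
scene 399.5942326180693 278.711629372841 205.10089153287737 [ 0.17973301 -0.38114427  0.78729864] [[ 0.83049023 -0.55675385  0.01763878]
 [-0.39137438 -0.60574667 -0.69274603]
 [ 0.39637365  0.56841545 -0.72096589]]
{'t': 0.1, 'q': array([-1.31819685,  0.41181849, -0.01268164,  1.59693275,  0.00562042,
        1.13430617, -0.08218981]), 'joint_vel': array([-0.00037944, -0.0011275 ,  0.00038386, -0.0023694 , -0.00023763,
        0.00215217,  0.0003852 ]), 'joint_torque': array([ 2.97545688e-03, -5.89097822e+01,  6.44058511e-01, -2.91710204e+01,
       -5.37420774e-02,  1.45580937e-02,  8.77482535e-05]), 'tool_pos': array([0.1969846 , 0.59261747, 0.18190557]), 'tcp_rot': array([-4.88503409e-05,  1.59705352e-01,  9.87164470e-01, -7.12978233e-04]), 'wrist_force': array([-0.28781467,  0.15145599,  1.20295628]), 'ft_torque': array([-0.00485033,  0.00611644, -0.02937709]), 'gripper_force': 0.0, 'grip_width': 0.08754417591650877}
```

View pics/top0.png

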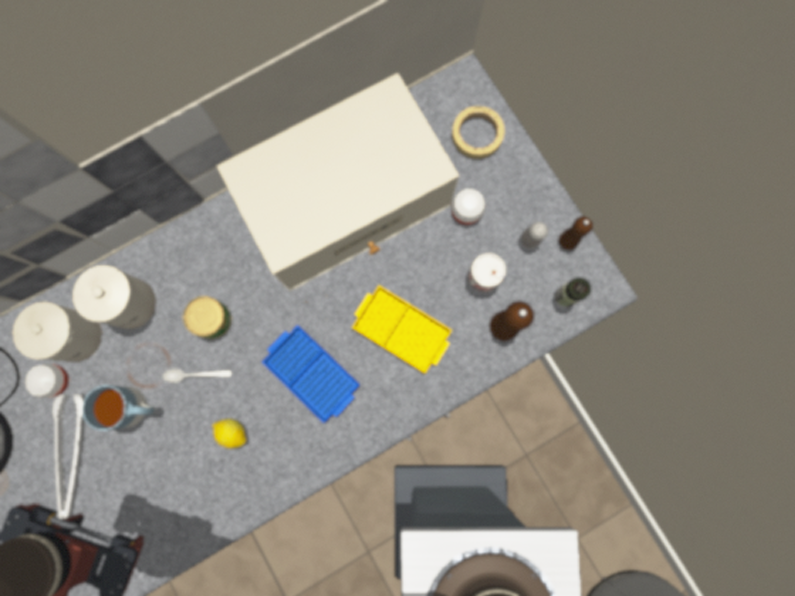

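View pics/scene0.png

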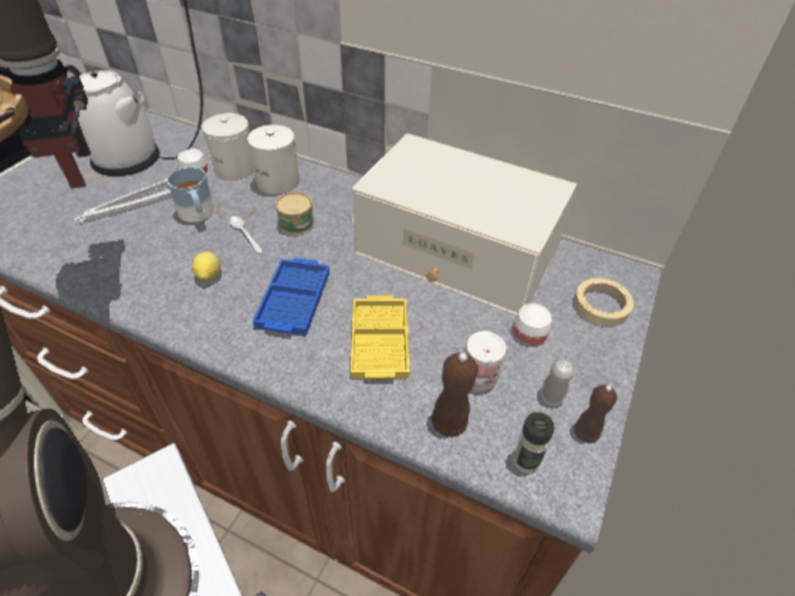

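Top view (1.42x pixels): jam jar (488,271), salt (537,232), large mill head (518,315), decoy small mill (585,226), spice jar (577,291). Blue tray (311,373), yellow tray (402,330). Timer (468,207) and tin (207,318) are to be left alone. Lookalikes for the mill are the large one at (518,315) and the small one at (585,226); I choose the large. Those for the jam jar are the timer (468,207) and the white-lidded jar (45,380). Next, close crops of both views.

```bash
python3 - <<'E'
from h import *
for n,(x0,y0,x1,y1),s in(("top0",(315,130,435,250),5),("scene0",(295,225,445,335),5),("top0",(180,195,325,300),5)):
    im=np.load(f"pics/{n}.npz")["img"][y0:y1,x0:x1,::-1]
    im=cv2.resize(np.ascontiguousarray(im),None,fx=s,fy=s,interpolation=cv2.INTER_CUBIC)
    for k in range(0,im.shape[1],100): cv2.putText(im,str(x0+k//s),(k,10),0,.35,(0,0,255),1); cv2.line(im,(k,0),(k,im.shape[0]),(0,0,255),1) 
    for k in range(0,im.shape[0],100): cv2.putText(im,str(y0+k//s),(0,k+12),0,.35,(0,0,255),1); cv2.line(im,(0,k),(im.shape[1],k),(0,0,255),1)
    cv2.imwrite(f"pics/c_{n}_{x0}.png",im)
E
ls pics
```

```text
c_scene0_295.png
c_top0_180.png
c_top0_315.png
scene0.npz
scene0.png
top0.npz
top0.png
```

View pics/c_top0_315.png

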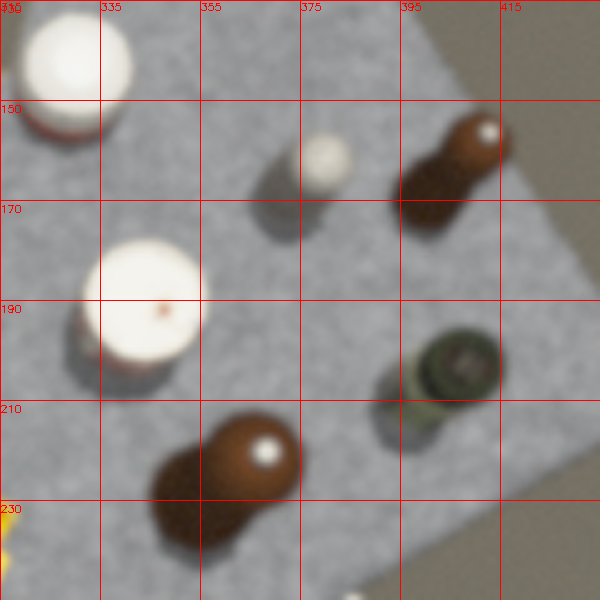

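View pics/c_scene0_295.png

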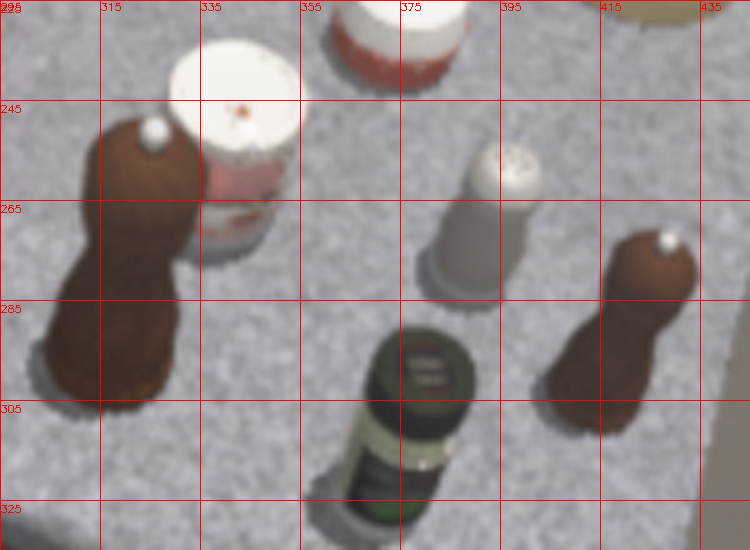

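View pics/c_top0_180.png

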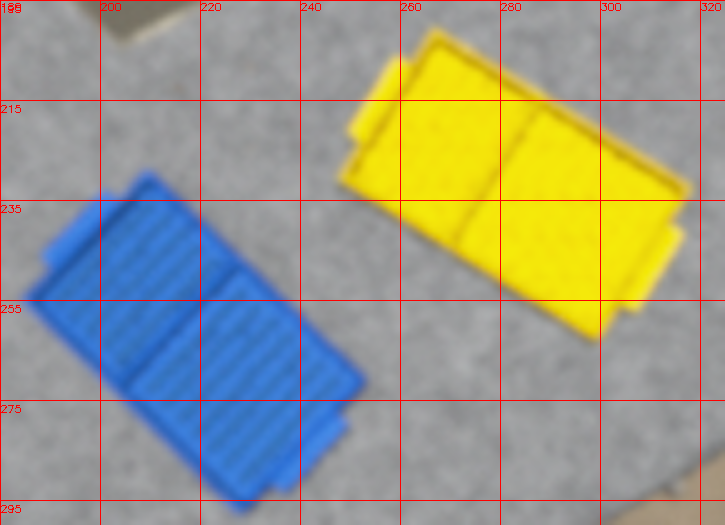

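```bash
python3 - <<'E'
from h import *
d=np.load("pics/top0.npz"); s=np.load("pics/scene0.npz")
for n,u,v,z in(("jam top",344,190,.084),("salt top",380,162,.09),("mill button",368,220,.17),("mill head",366.5,221,.148),("spice top",407.5,203.5,.105),("small mill",413,156,.12)):
    print(n,(onplane(d,u,v,z)*1000).round())
for n,u,v,z in(("jam top",342,245,.084),("salt top",396.5,259,.085),("mill button",326,251,.17),("spice top",379,301,.105)):
    print("scene",n,(onplane(s,u,v,z)*1000).round())
T={"yellow":[(268,200),(318,232),(299.5,262.5),(247.5,231),(287.5,216.5),(272,243.5)],"blue":[(209,229),(253,271),(228,297),(185,254.5),(228.5,247.5),(205,272)]}
for k,p in T.items():
    P=np.array([onplane(d,u,v,.022)[:2]*1000 for u,v in p]); print(k,P.round().tolist(),"mid",P[:4].mean(0).round(1),
      "L",np.linalg.norm(P[0]-P[1]).round(),np.linalg.norm(P[2]-P[3]).round(),"W",np.linalg.norm(P[1]-P[2]).round(),np.linalg.norm(P[0]-P[3]).round())
    far=(P[0]+P[3])/2; near=(P[1]+P[2])/2; dv=(P[4]+P[5])/2; print("far-div",np.linalg.norm(far-dv),"div-near",np.linalg.norm(near-dv), "ang near->far",np.arctan2(*(far-near)[::-1]), np.linalg.norm(far),np.linalg.norm(near))
    dT=[proj(s,(*q/1000,.022)) for q in P]; print(np.round(dT,0).tolist())
E
```

```text
jam top [615.  -5.  84.]
salt top [686. -99.  90.]
mill button [525. -44. 170.]
mill head [525. -45. 148.]
spice top [ 574. -158.  105.]
small mill [ 692. -174.  120.]
scene jam top [616.  -6.  84.]
scene salt top [ 690. -101.   85.]
scene mill button [527. -46. 170.]
scene spice top [ 575. -162.  105.]
yellow [[602.0, 192.0], [514.0, 59.0], [433.0, 110.0], [518.0, 247.0], [557.0, 140.0], [484.0, 182.0]] mid [517.  151.9] L 160.0 162.0 W 95.0 101.0
far-div 71.18908427770735 div-near 89.76581385480993 ang near->far 1.0013362231470349 601.9220256533921 481.06123810226734
[[286.0, 212.0], [287.0, 262.0], [246.0, 262.0], [247.0, 212.0], [283.0, 232.0], [249.0, 233.0]]
blue [[525.0, 351.0], [412.0, 233.0], [345.0, 298.0], [457.0, 414.0], [475.0, 298.0], [410.0, 360.0]] mid [434.8 324.2] L 164.0 161.0 W 94.0 93.0
far-div 72.34010939981904 div-near 90.09934857568948 ang near->far 0.8078953858653908 622.520129756252 462.4562888073333
[[230.0, 188.0], [213.0, 232.0], [177.0, 227.0], [198.0, 183.0], [223.0, 206.0], [191.0, 202.0]]
```

```bash
python3 - <<'E'
from h import *
d=np.load("pics/top0.npz"); s=np.load("pics/scene0.npz")
f=lambda c,u,v,z:(onplane(c,u/1.42,v/1.42,z)*1000).round()
print("bin bottom",f(s,357,250,0),f(s,525,303,0),"top: ",[(z,f(s,355,190,z),f(s,535,243,z),f(d,458,176,z),f(d,275,273,z)) for z in(.12,.15,.18)])
print("timer",onplane(d,331,144,.05)*1000,"small mill foot",onplane(d,401,171,.02)*1000,onplane(s,415,306,.02)*1000)
for z in(.09,.11,.13): print(z,onplane(d,412.5,156.5,z)[:2],onplane(s,428.5,273,z)[:2])
E
```

```text
bin bottom [611. 381.   0.] [801.  81.   0.] top:  [(0.12, array([633., 418., 120.]), array([822., 109., 120.]), array([779.,  49., 120.]), array([606., 375., 120.])), (0.15, array([613., 382., 150.]), array([793.,  87., 150.]), array([768.,  53., 150.]), array([599., 368., 150.])), (0.18, array([592., 346., 180.]), array([765.,  65., 180.]), array([757.,  56., 180.]), array([593., 362., 180.]))]
timer [748.99618988  20.11659668  50.        ] small mill foot [ 679.30701996 -172.07413651   20.        ] [ 680.5350747  -186.64317805   20.        ]
0.09 [ 0.69935646 -0.18265998] [ 0.71706451 -0.16594816]
0.11 [ 0.69349473 -0.17603394] [ 0.70165271 -0.17212044]
0.13 [ 0.68763301 -0.16940791] [ 0.68624091 -0.17829272]
```

Call:
{"name": "move_arm", "arguments": {
  "fingers": [1, 1, 1, 1, 1],
  "travel": [
    [45, -50, 25],
    [45, -50, 25],
    [45, -50, 25],
    [40, -50, 25],
    [40, -50, 20]
  ],
  "roll": [0.1, 0.1, 0.1, 0.1, 0.1],
  "force": 25
}}

```text
t: 0.6
tool_pos: [0.351, 0.4134, 0.2687]
tcp_rot: [0.0, -0.092, 0.996, 0.0]
wrist_force: [0.4, -0.3, -0.1]
grip_width: 0.0878
gripper_force: 0.0
```

Call:
{"name": "move_arm", "arguments": {
  "fingers": [1, 1, 1, 1, 1],
  "travel": [
    [40, -50, 10],
    [30, -50, 0],
    [30, -50, 0],
    [0, -20, 0],
    [0, 0, 0]
  ],
  "roll": [0, 0, 0, 0, 0]
}}

```text
t: 1.1
tool_pos: [0.4335, 0.2669, 0.2757]
tcp_rot: [-0.0, -0.087, 0.996, -0.0]
wrist_force: [0.8, 0.8, 0.1]
grip_width: 0.0874
gripper_force: 0.0
```

```bash
python3 - <<'E'
from h import *
d=snap("wrist","w1",scale=1.42); print(get_state()["tool_pos"],-d["R"].T@d["t"])
E
```

```text
[0.43260187 0.26949963 0.27573772] [0.35282799 0.25395403 0.47663474]
```

View pics/w1.png

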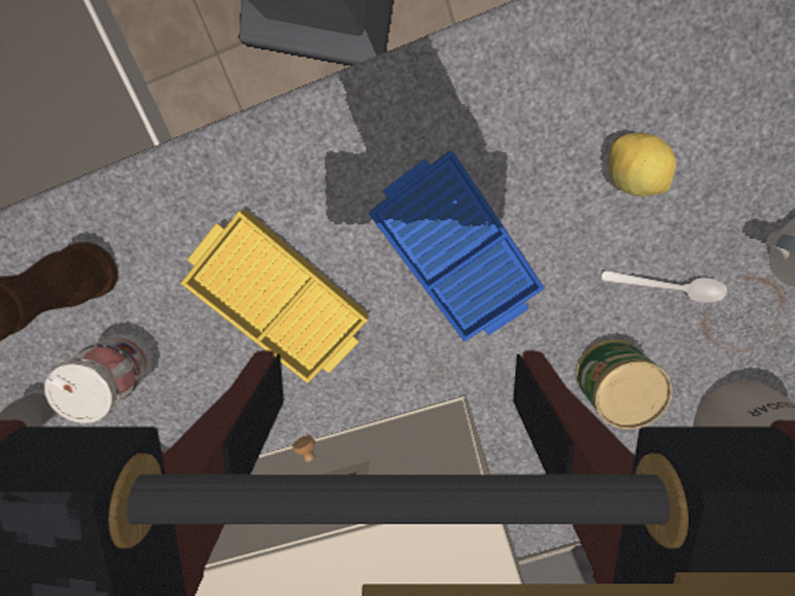

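```bash
cat >> h.py <<'E'
def tool_rel(X):
    s=get_state(); return (np.asarray(X)-s["tool_pos"]*1000).round()
E
python3 - <<'E'
from h import *
d=np.load("pics/w1.npz")
f=lambda u,v,z:onplane(d,u/1.42,v/1.42,z)[:2]*1000
for n,c,dv in(("yellow",[(240,212),(184,282),(366,318),(310,382)],[(312,278),(262,338)]),("blue",[(450,152),(372,212),(543,287),(465,338)],[(500,232),(428,282)])):
    P=np.array([f(u,v,.022) for u,v in c]); m=P.mean(0); near=P[:2].mean(0); far=P[2:].mean(0); D=np.mean([f(u,v,.022) for u,v in dv],0)
    a=(far-near)/np.linalg.norm(far-near); print(n,m,"L",np.linalg.norm(far-near),"near-div",(D-near)@a,"ang",np.arctan2(a[1],a[0]),"large",m-34.5*a,"small",m+46.5*a)
print("jam lid",f(84,390,.084),"mill foot?",f(90,268,.02))
print("delta to jam", tool_rel([615,-5,56-19]))
E
```

```text
yellow [516.97304579 157.93281464] L 160.8609018343089 near-div 92.91258139458789 ang 1.0022545171252422 large [498.39811387 128.86011431] small [542.00882358 197.11775856]
blue [434.6563048  327.90310268] L 160.34349806104638 near-div 88.6205608179862 ang 0.8109274006203241 large [410.89179289 302.89314519] small [466.6867339  361.61217582]
jam lid [611.67687242   3.95811124] mill foot? [515.41131698 -27.96264088]
delta to jam [ 182. -274. -239.]
```

Call:
{"name": "move_arm", "arguments": {
  "fingers": [1, 1, 1, 1, 1],
  "travel": [
    [26, -39, -5],
    [26, -39, -10],
    [26, -39, -15],
    [26, -39, -15],
    [26, -39, -15]
  ],
  "roll": [0, 0, 0, 0, 0]
}}

```text
t: 1.65
tool_pos: [0.5632, 0.0766, 0.2149]
tcp_rot: [0.0, -0.091, 0.996, 0.0]
wrist_force: [0.5, 0.3, -0.0]
grip_width: 0.0879
gripper_force: 0.0
```

Call:
{"name": "move_arm", "arguments": {
  "fingers": [1, 1, 1, 1, 1],
  "travel": [
    [20, -30, -15],
    [10, -20, -10],
    [0, 0, 0],
    [0, 0, 0],
    [0, 0, 0]
  ],
  "roll": [0, 0, 0, 0, 0]
}}

```text
t: 2.15
tool_pos: [0.5923, 0.0283, 0.1909]
tcp_rot: [0.0, -0.091, 0.996, 0.001]
wrist_force: [-0.1, 0.0, -0.2]
grip_width: 0.0877
gripper_force: 0.0
```

```bash
python3 - <<'E'
from h import *
d=snap("wrist","w2",scale=1.42); s=get_state(); p=s["tool_pos"]; print(p,s["tcp_rot"])
print("jam lid proj", np.array(proj(d,(.615,-.003,.084)))*1.42)
E
```

```text
[0.59230715 0.02816259 0.191146  ] [ 2.81630026e-04 -9.10540113e-02  9.95845784e-01  5.12656718e-04]
jam lid proj [345.24837238 301.04504616]
```

View pics/w2.png

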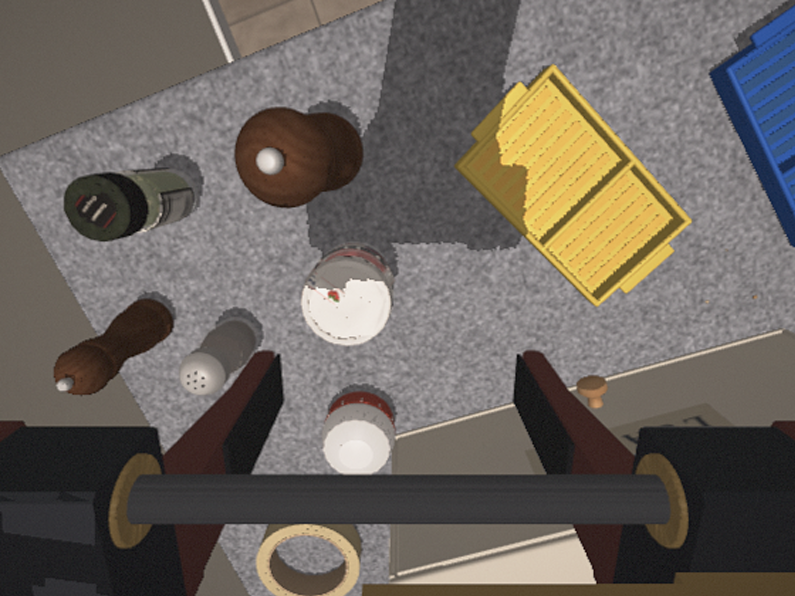

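The wrist view shows the jam lid at (347,301) against a predicted (345,301), so its position is confirmed. In both trays the large compartment is at the near end, yellow included, so for the yellow tray I go by the image rather than the text.

```bash
python3 - <<'E'
from h import *
d=np.load("pics/w2.npz"); f=lambda u,v,z:(onplane(d,u/1.42,v/1.42,z)[:2]*1000).round()
print("salt",f(203,374,.087),"button",f(270,161,.168),"spice",f(97,208,.105),"smallmill",f(66,384,.115),"ytray",[f(*p,.022) for p in((552,67),(458,165),(690,221),(597,304),(632,160),(537,240))])
E
```

```text
salt [686. -94.] button [527. -42.] spice [ 577. -157.] smallmill [ 693. -171.] ytray [array([437., 112.]), array([514.,  61.]), array([522., 248.]), array([601., 197.]), array([487., 188.]), array([558., 135.])]
```

Call:
{"name": "move_arm", "arguments": {
  "fingers": [1, 1, 1, 1, 1],
  "travel": [
    [23, -32, 0],
    [0, 0, -40],
    [0, 0, -40],
    [0, 0, -40],
    [0, 0, -34]
  ],
  "roll": [0, 0, 0, 0, 0]
}}

```text
t: 2.7
tool_pos: [0.615, -0.0044, 0.0355]
tcp_rot: [0.0, -0.091, 0.996, 0.0]
wrist_force: [0.8, 1.1, 0.1]
grip_width: 0.0877
gripper_force: 0.0
```

Call:
{"name": "move_arm", "arguments": {
  "fingers": [1, 0.7, 0.7, 0.7, 0.7],
  "travel": [
    [0, 0, 0],
    [0, 0, 0],
    [0, 0, 0],
    [0, 0, 0],
    [0, 0, 0]
  ],
  "roll": [0, 0, 0, 0, 0]
}}

```text
t: 3.2
tool_pos: [0.6166, -0.0057, 0.0386]
tcp_rot: [0.002, -0.09, 0.996, 0.0]
wrist_force: [-0.6, 2.4, 5.4]
grip_width: 0.0624
gripper_force: 19.8
```

Call:
{"name": "move_arm", "arguments": {
  "fingers": [0.5, 0.5, 0.5],
  "travel": [
    [0, 0, 0],
    [0, 0, 0],
    [0, 0, 0]
  ],
  "roll": [0, 0, 0],
  "force": 30
}}

```text
t: 3.5
tool_pos: [0.6169, -0.0057, 0.0386]
tcp_rot: [0.002, -0.09, 0.996, 0.0]
wrist_force: [-0.5, 0.9, 6.4]
grip_width: 0.0622
gripper_force: 30.0
```

Call:
{"name": "move_arm", "arguments": {
  "fingers": [0.5, 0.5, 0.5, 0.5, 0.5],
  "travel": [
    [0, 0, 10],
    [0, 0, 20],
    [0, 0, 20],
    [0, 0, 20],
    [0, 0, 0]
  ],
  "roll": [0, 0, 0, 0, 0]
}}

```text
t: 4.0
tool_pos: [0.6172, -0.0067, 0.1099]
tcp_rot: [0.002, -0.089, 0.996, -0.0]
wrist_force: [-0.3, -0.4, -1.9]
grip_width: 0.0622
gripper_force: 30.0
```

```bash
python3 - <<'E'
from h import *
snap("scene","s1",(280,140,440,260),5)
E
```

```text
(no output)
```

View pics/s1.png

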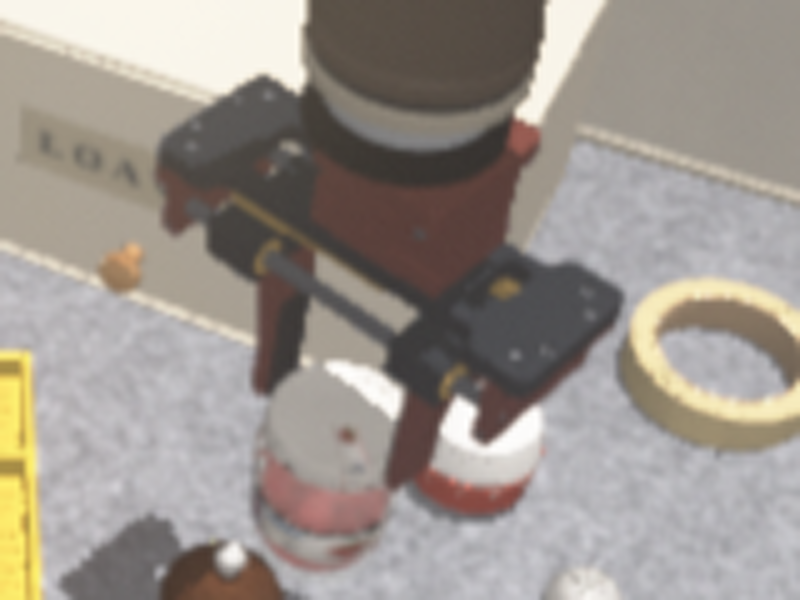

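The scene view shows the jam jar held upright and clear of the worktop.

Call:
{"name": "move_arm", "arguments": {
  "fingers": [0.5, 0.5, 0.5, 0.5, 0.5],
  "travel": [
    [-15, 22, 0],
    [-25, 37, 0],
    [-25, 37, 0],
    [-25, 37, 0],
    [-25, 37, 0]
  ],
  "roll": [0, 0, 0, 0, 0]
}}

```text
t: 4.55
tool_pos: [0.4984, 0.1645, 0.1056]
tcp_rot: [-0.001, -0.089, 0.996, -0.0]
wrist_force: [0.7, 1.1, -2.5]
grip_width: 0.0624
gripper_force: 30.0
```

Call:
{"name": "move_arm", "arguments": {
  "fingers": [0.5, 0.5, 0.5, 0.5, 0.5],
  "travel": [
    [-25, 37, 0],
    [-25, 37, 0],
    [-25, 37, 0],
    [-16, 27, 0],
    [0, 0, 0]
  ],
  "roll": [0, 0, 0, 0, 0]
}}

```text
t: 5.05
tool_pos: [0.4056, 0.3057, 0.1056]
tcp_rot: [-0.001, -0.093, 0.996, 0.0]
wrist_force: [0.1, -0.1, -1.7]
grip_width: 0.0624
gripper_force: 30.0
```

```bash
python3 - <<'E'
from h import *
d=snap("top","t1",(165,180,325,300),5); print(tool_rel([411,301,45]))
E
```

```text
[  4.  -2. -61.]
```

View pics/t1.png

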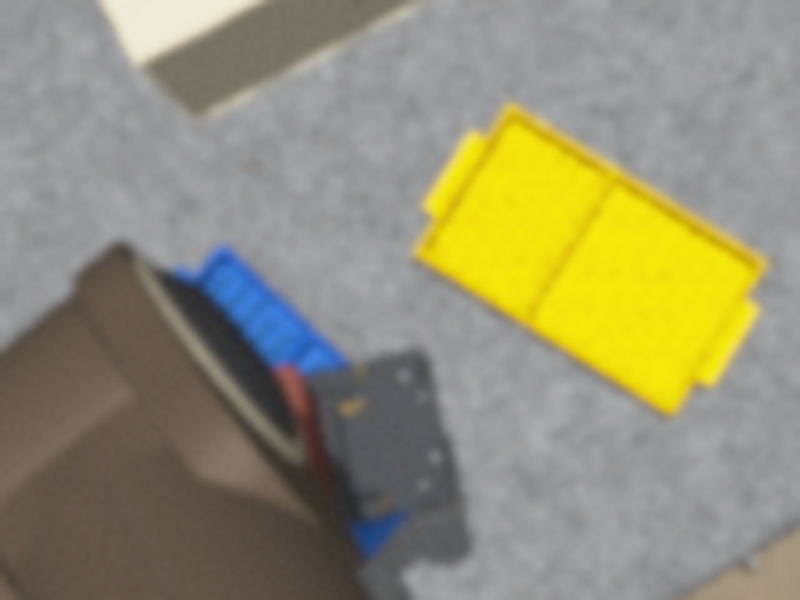

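The arm hides the blue tray, which has not moved. The measured offset is (4,-2,-61) mm, so I lower slowly.

Call:
{"name": "move_arm", "arguments": {
  "fingers": [0.5, 0.5, 0.5, 0.5, 0.5],
  "travel": [
    [4, -3, -15],
    [0, 0, -20],
    [0, 0, -14],
    [0, 0, -6],
    [0, 0, -3]
  ],
  "roll": [0, 0, 0, 0, 0]
}}

```text
t: 5.6
tool_pos: [0.4135, 0.2972, 0.0478]
tcp_rot: [-0.001, -0.089, 0.996, -0.001]
wrist_force: [0.5, 0.2, -0.7]
grip_width: 0.0625
gripper_force: 30.0
```

Call:
{"name": "move_arm", "arguments": {
  "fingers": [0.5, 0.5],
  "travel": [
    [0, 0, -2],
    [0, 0, 0]
  ],
  "roll": [0, 0]
}}

```text
t: 5.8
tool_pos: [0.4137, 0.2985, 0.047]
tcp_rot: [0.0, -0.089, 0.996, 0.0]
wrist_force: [0.2, 0.0, -2.5]
grip_width: 0.0616
gripper_force: 30.0
```

Call:
{"name": "move_arm", "arguments": {
  "fingers": [0.5, 0.5, 0.5, 0.5],
  "travel": [
    [0, 0, -2],
    [0, 0, -2],
    [0, 0, 0],
    [0, 0, 0]
  ],
  "roll": [0, 0, 0, 0]
}}

```text
t: 6.2
tool_pos: [0.4145, 0.2996, 0.0443]
tcp_rot: [0.001, -0.09, 0.996, 0.001]
wrist_force: [-0.8, -0.9, 11.1]
grip_width: 0.062
gripper_force: 30.0
```

Call:
{"name": "move_arm", "arguments": {
  "fingers": [0.8, 1, 1, 1, 1],
  "travel": [
    [0, 0, 1],
    [0, 0, 0],
    [0, 0, 0],
    [0, 0, 20],
    [0, 0, 40]
  ],
  "roll": [0, 0, 0, 0, 0]
}}

```text
t: 6.7
tool_pos: [0.4115, 0.2972, 0.1019]
tcp_rot: [-0.002, -0.09, 0.996, -0.002]
wrist_force: [0.1, 0.7, -0.6]
grip_width: 0.0877
gripper_force: 0.0
```

Call:
{"name": "move_arm", "arguments": {
  "fingers": [1, 1, 1, 1, 1],
  "travel": [
    [0, 0, 45],
    [0, 0, 45],
    [15, -22, 0],
    [25, -36, 0],
    [25, -36, 0]
  ],
  "roll": [0, 0, -0.1, -0.13, -0.13]
}}

```text
t: 7.2
tool_pos: [0.4788, 0.2041, 0.1942]
tcp_rot: [0.0, 0.092, 0.996, 0.0]
wrist_force: [0.3, 0.5, 0.0]
grip_width: 0.0878
gripper_force: 0.0
```

Call:
{"name": "move_arm", "arguments": {
  "fingers": [1, 1, 1, 1, 1],
  "travel": [
    [25, -36, 0],
    [25, -36, 0],
    [25, -36, 0],
    [25, -36, 0],
    [25, -36, 0]
  ],
  "roll": [-0.13, -0.13, -0.13, -0.13, -0.13]
}}

```text
t: 7.7
tool_pos: [0.6041, 0.0232, 0.1936]
tcp_rot: [-0.0, 0.406, 0.914, 0.0]
wrist_force: [0.9, 0.2, -0.5]
grip_width: 0.0873
gripper_force: 0.0
```

Call:
{"name": "move_arm", "arguments": {
  "fingers": [0.75, 0.75, 0.75, 0.75, 0.75],
  "travel": [
    [25, -36, 0],
    [25, -36, 0],
    [15, -20, 0],
    [0, 0, 0],
    [0, 0, 0]
  ],
  "roll": [-0.13, -0.13, -0.13, 0, 0]
}}

```text
t: 8.2
tool_pos: [0.668, -0.0673, 0.1929]
tcp_rot: [-0.001, 0.573, 0.82, -0.0]
wrist_force: [-0.5, 0.2, -0.4]
grip_width: 0.0661
gripper_force: 0.0
```

```bash
python3 - <<'E'
from h import *
d=snap("wrist","w3",scale=1.42); print(tool_rel([686,-97,31]),np.array(proj(d,(.686,-.097,.088)))*1.42); snap("scene","s2",(120,80,320,230),4)
q=get_state()["tcp_rot"]; print(2*np.arctan2(q[2],q[1])-np.pi/2, get_state()["q"][[0,6]])
E
```

```text
[  18.  -31. -162.] [406.88621725 327.76834999]
0.35348460494046385 [-0.36564691  0.63429139]
```

View pics/w3.png

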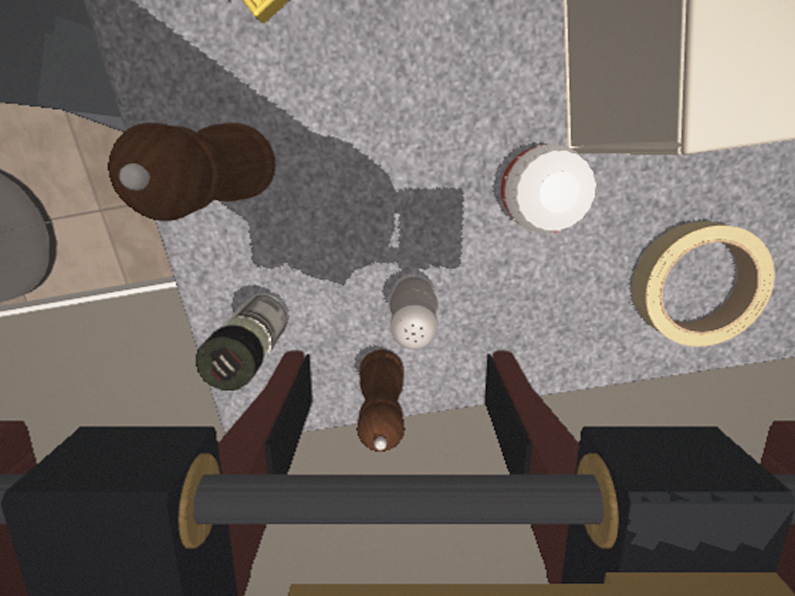

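View pics/s2.png

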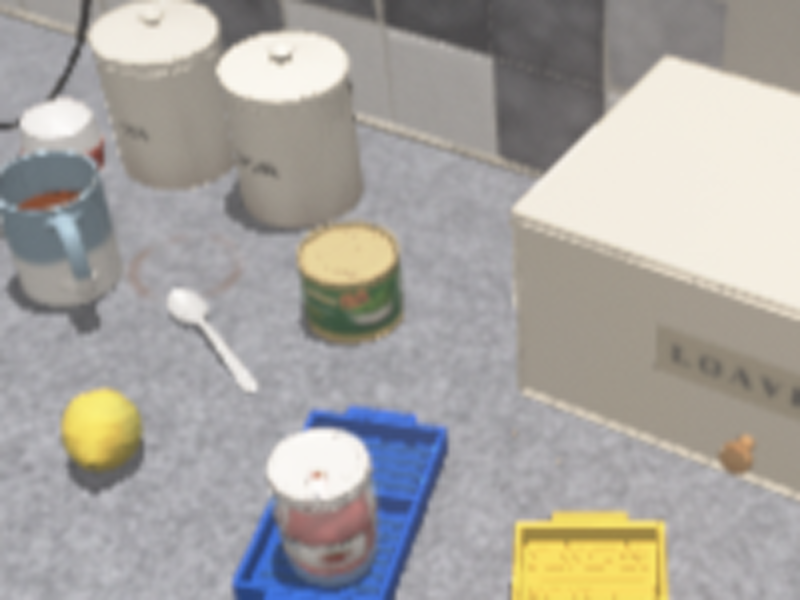

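The jam jar stands upright in blue's large compartment. The salt top is seen at (413,327), about 3 mm from the prediction, so I correct for that and descend.

Call:
{"name": "move_arm", "arguments": {
  "fingers": [0.75, 0.75, 0.75, 0.75, 0.75],
  "travel": [
    [20, -29, 0],
    [0, 0, -40],
    [0, 0, -40],
    [0, 0, -40],
    [0, 0, -40]
  ],
  "roll": [0, 0, 0, 0, 0]
}}

```text
t: 8.8
tool_pos: [0.6882, -0.094, 0.0328]
tcp_rot: [-0.0, 0.572, 0.82, 0.001]
wrist_force: [0.4, 0.6, 0.7]
grip_width: 0.0655
gripper_force: 0.0
```

Call:
{"name": "move_arm", "arguments": {
  "fingers": [0.75, 0.55, 0.4, 0.4, 0.4],
  "travel": [
    [0, 0, 0],
    [0, 0, 0],
    [0, 0, 0],
    [0, 0, 0],
    [0, 0, 0]
  ],
  "roll": [0, 0, 0, 0, 0],
  "force": 25
}}

```text
t: 9.3
tool_pos: [0.6894, -0.0964, 0.0357]
tcp_rot: [0.001, 0.573, 0.82, 0.001]
wrist_force: [-0.4, 0.2, 0.0]
grip_width: 0.0378
gripper_force: 0.0
```

Call:
{"name": "move_arm", "arguments": {
  "fingers": [0.4, 0.4, 0.4, 0.4, 0.4],
  "travel": [
    [0, 0, 0],
    [0, 0, 10],
    [0, 0, 20],
    [0, 0, 30],
    [0, 0, 20]
  ],
  "roll": [0, 0, 0, 0, 0]
}}

```text
t: 9.8
tool_pos: [0.689, -0.0969, 0.1165]
tcp_rot: [0.001, 0.573, 0.819, 0.0]
wrist_force: [0.1, -0.1, -0.7]
grip_width: 0.0351
gripper_force: 0.0
```

The grip force is zero and the fingers reached their commanded width, so the grasp failed. I look.

```bash
python3 - <<'E'
from h import *
d=snap("wrist","w4",(200,120,400,270),4); print(get_state()["tool_pos"])
for z in (0,.045,.088): print(proj(d,(.688,-.096,z)))
E
```

```text
[ 0.690636   -0.09725982  0.11976567]
(np.float64(278.67614994727666), np.float64(192.84914440667092))
(np.float64(278.5513113258075), np.float64(206.08472747298606))
(np.float64(278.3908446129794), np.float64(223.09765570000013))
```

View pics/w4.png

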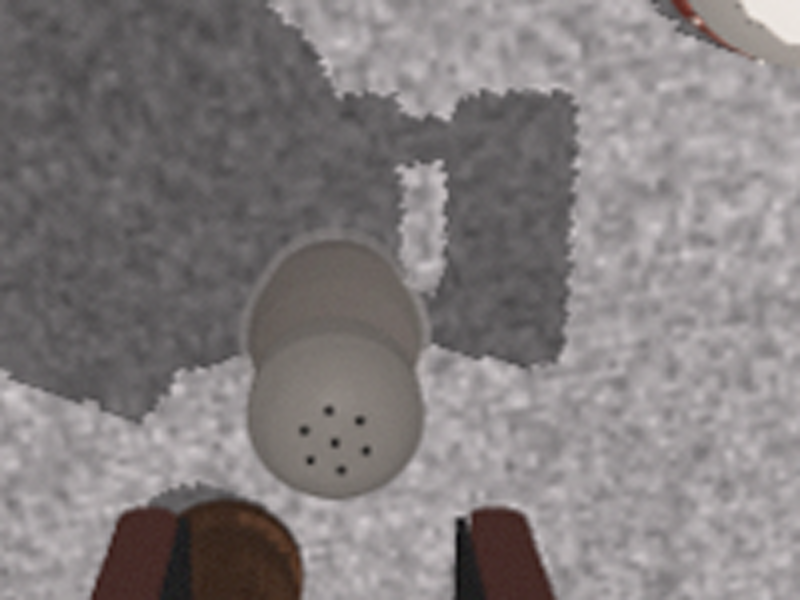

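Salt still stands at about (692,-95). Its body is evidently narrower than my 35 mm stop, so I re-grasp lower and close further.

Call:
{"name": "move_arm", "arguments": {
  "fingers": [0.75, 0.75, 0.75, 0.75, 0.75],
  "travel": [
    [2, 2, 0],
    [0, 0, 0],
    [0, 0, 0],
    [0, 0, -30],
    [0, 0, -30]
  ],
  "roll": [0, 0, 0, 0, 0]
}}

```text
t: 10.35
tool_pos: [0.6905, -0.0944, 0.0528]
tcp_rot: [0.0, 0.573, 0.819, 0.0]
wrist_force: [0.2, 0.5, -0.6]
grip_width: 0.0655
gripper_force: 0.0
```

Call:
{"name": "move_arm", "arguments": {
  "fingers": [0.75, 0.75, 0.2, 0.2, 0.2],
  "travel": [
    [0, 0, -28],
    [0, 0, 0],
    [0, 0, 0],
    [0, 0, 0],
    [0, 0, 0]
  ],
  "roll": [0, 0, 0, 0, 0],
  "force": 20
}}

```text
t: 10.85
tool_pos: [0.6914, -0.0946, 0.0274]
tcp_rot: [0.001, 0.573, 0.819, 0.001]
wrist_force: [-0.2, -0.1, 1.7]
grip_width: 0.045
gripper_force: 0.0
```

Call:
{"name": "move_arm", "arguments": {
  "fingers": [0.2, 0.2, 0.2],
  "travel": [
    [0, 0, 0],
    [0, 0, 0],
    [0, 0, 0]
  ],
  "roll": [0, 0, 0]
}}

```text
t: 11.15
tool_pos: [0.691, -0.0946, 0.0267]
tcp_rot: [0.001, 0.573, 0.819, 0.0]
wrist_force: [0.1, 0.5, 5.3]
grip_width: 0.0332
gripper_force: 20.0
```

Call:
{"name": "move_arm", "arguments": {
  "fingers": [0.2, 0.2, 0.2, 0.2, 0.2],
  "travel": [
    [0, 0, 10],
    [0, 0, 25],
    [0, 0, 30],
    [0, 0, 25],
    [-10, 20, 0]
  ],
  "roll": [0, 0, 0, 0, 0]
}}

```text
t: 11.65
tool_pos: [0.6827, -0.0785, 0.1205]
tcp_rot: [0.004, 0.575, 0.818, 0.001]
wrist_force: [0.5, -0.7, -1.5]
grip_width: 0.0331
gripper_force: 20.0
```

Call:
{"name": "move_arm", "arguments": {
  "fingers": [0.2, 0.2, 0.2, 0.2, 0.2],
  "travel": [
    [-20, 40, 0],
    [-20, 40, 0],
    [-20, 40, 0],
    [-20, 40, 0],
    [-20, 40, 0]
  ],
  "roll": [-0.1, -0.1, -0.1, -0.1, -0.1]
}}

```text
t: 12.15
tool_pos: [0.5792, 0.1272, 0.1162]
tcp_rot: [-0.0, 0.76, 0.651, 0.0]
wrist_force: [0.5, 0.7, -0.8]
grip_width: 0.0329
gripper_force: 20.0
```

Call:
{"name": "move_arm", "arguments": {
  "fingers": [0.2, 0.2, 0.2, 0.2, 0.2],
  "travel": [
    [-20, 40, 0],
    [-20, 40, 0],
    [-20, 40, 0],
    [-20, 40, 0],
    [-10, 20, 0]
  ],
  "roll": [-0.1, -0.1, -0.1, -0.1, -0.1]
}}

```text
t: 12.65
tool_pos: [0.4875, 0.3102, 0.1158]
tcp_rot: [-0.001, 0.896, 0.445, -0.0]
wrist_force: [-0.1, 0.2, -0.8]
grip_width: 0.0329
gripper_force: 20.0
```

Call:
{"name": "move_arm", "arguments": {
  "fingers": [0.2, 0.2, 0.2],
  "travel": [
    [0, 0, 0],
    [0, 0, 0],
    [0, 0, 0]
  ],
  "roll": [-0.1, 0, 0]
}}

```text
t: 12.95
tool_pos: [0.4905, 0.3052, 0.116]
tcp_rot: [0.0, 0.916, 0.4, 0.0]
wrist_force: [0.4, -1.0, -0.2]
grip_width: 0.0327
gripper_force: 20.0
```

```bash
python3 - <<'E'
from h import *
print(tool_rel([467,360,33]))
q=get_state()["tcp_rot"]; print(2*np.arctan2(q[2],q[1])-np.pi/2, get_state()["q"][[0,6]])
E
```

```text
[-23.  55. -83.]
-0.7476101533423322 [-1.26988552 -0.94953369]
```

Call:
{"name": "move_arm", "arguments": {
  "fingers": [0.2, 0.2, 0.2, 0.2, 0.2],
  "travel": [
    [-12, 28, 0],
    [-11, 27, 0],
    [0, 0, -25],
    [0, 0, -30],
    [0, 0, -15]
  ],
  "roll": [0, 0, 0, 0, 0]
}}

```text
t: 13.45
tool_pos: [0.4668, 0.3594, 0.044]
tcp_rot: [0.0, 0.917, 0.399, -0.001]
wrist_force: [-1.1, -0.0, -0.4]
grip_width: 0.033
gripper_force: 20.0
```

Call:
{"name": "move_arm", "arguments": {
  "fingers": [0.2, 0.2, 0.2, 0.2, 0.2],
  "travel": [
    [0, 0, -5],
    [0, 0, -3],
    [0, 0, -3],
    [0, 0, -2],
    [0, 0, 0]
  ],
  "roll": [0, 0, 0, 0, 0]
}}

```text
t: 13.95
tool_pos: [0.4676, 0.3608, 0.0331]
tcp_rot: [-0.0, 0.917, 0.399, 0.0]
wrist_force: [-0.5, 0.1, -0.1]
grip_width: 0.0329
gripper_force: 20.0
```

Call:
{"name": "move_arm", "arguments": {
  "fingers": [0.2, 0.2, 0.2],
  "travel": [
    [0, 0, -2],
    [0, 0, -1],
    [0, 0, 0]
  ],
  "roll": [0, 0, 0]
}}

```text
t: 14.25
tool_pos: [0.469, 0.3624, 0.0326]
tcp_rot: [-0.001, 0.917, 0.399, 0.002]
wrist_force: [-4.6, -0.8, 19.4]
grip_width: 0.0332
gripper_force: 20.0
```

Call:
{"name": "move_arm", "arguments": {
  "fingers": [0.2, 0.6, 0.6, 0.6, 0.6],
  "travel": [
    [0, 0, 2],
    [0, 0, 0],
    [0, 0, 0],
    [0, 0, 0],
    [0, 0, 0]
  ],
  "roll": [0, 0, 0, 0, 0]
}}

```text
t: 14.75
tool_pos: [0.4673, 0.3605, 0.0315]
tcp_rot: [0.0, 0.917, 0.399, -0.0]
wrist_force: [-0.0, -0.4, -0.4]
grip_width: 0.0524
gripper_force: 0.0
```

Call:
{"name": "move_arm", "arguments": {
  "fingers": [0.6, 0.6, 0.6, 0.6, 0.6],
  "travel": [
    [0, 0, 30],
    [0, 0, 45],
    [0, 0, 45],
    [0, 0, 45],
    [0, 0, 30]
  ],
  "roll": [0, 0, 0, 0, 0]
}}

```text
t: 15.25
tool_pos: [0.4682, 0.3606, 0.2298]
tcp_rot: [-0.0, 0.917, 0.399, 0.001]
wrist_force: [1.4, -0.1, -0.1]
grip_width: 0.0529
gripper_force: 0.0
```

Call:
{"name": "move_arm", "arguments": {
  "fingers": [1, 1, 1, 1, 1],
  "travel": [
    [3, -20, 0],
    [6, -40, 0],
    [6, -40, 0],
    [6, -40, 0],
    [6, -40, 0]
  ],
  "roll": [0.04, 0.04, 0.04, 0.04, 0.04]
}}

```text
t: 15.75
tool_pos: [0.4943, 0.179, 0.2267]
tcp_rot: [-0.0, 0.872, 0.489, 0.0]
wrist_force: [1.5, -0.2, 0.4]
grip_width: 0.0871
gripper_force: 0.0
```

Call:
{"name": "move_arm", "arguments": {
  "fingers": [1, 1, 1, 1, 1],
  "travel": [
    [6, -40, 0],
    [6, -40, 0],
    [6, -40, 0],
    [6, -40, 0],
    [0, 0, 0]
  ],
  "roll": [0, 0, 0, 0, 0]
}}

```text
t: 16.25
tool_pos: [0.5185, 0.0142, 0.2273]
tcp_rot: [0.001, 0.875, 0.485, 0.0]
wrist_force: [0.7, -0.6, 0.5]
grip_width: 0.0877
gripper_force: 0.0
```

```bash
python3 - <<'E'
from h import *
a=cams.get_image("scene")["img"][110:250,130:300,::-1]; d=cams.get_image("wrist"); np.savez("pics/w5.npz",**d)
b=d["img"][60:300,100:460,::-1]
cv2.imwrite("pics/m5.png",np.vstack([cv2.resize(a,(510,420))[:300],cv2.resize(b,(450,300)).copy() if 0 else cv2.resize(b,(510,300))]))
print(tool_rel([526,-44,119]),[np.round(proj(d,(.526,-.044,z))) for z in(.17,.148)])
E
```

```text
[   8.  -64. -108.] [array([326., 266.]), array([323., 255.])]
```

View pics/m5.png

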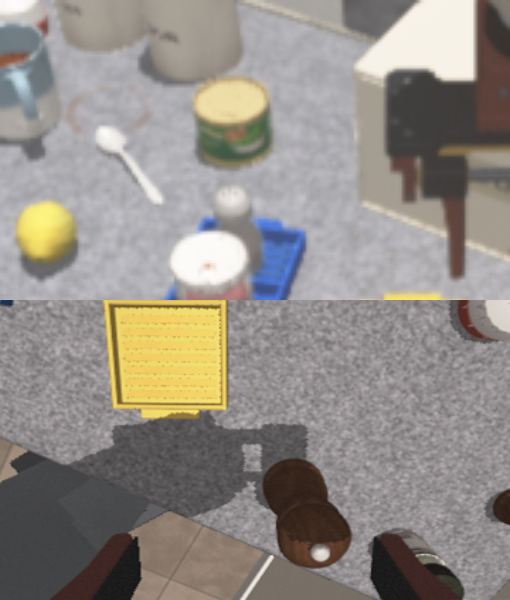

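Salt and jam both stand in the blue tray. In the wrist view the mill button is at (326,262) against a predicted (326,266).

```bash
python3 - <<'E'
from h import *
d=np.load("pics/w5.npz"); p=onplane(d,326,262,.168)*1000; print(p, tool_rel([p[0],p[1],119]))
E
```

```text
[527.89049594 -41.43114679 168.        ] [  10.  -61. -108.]
```

Call:
{"name": "move_arm", "arguments": {
  "fingers": [1, 1, 1, 1, 1],
  "travel": [
    [5, -32, 0],
    [4, -30, 0],
    [0, 0, 0],
    [0, 0, -40],
    [0, 0, -40]
  ],
  "roll": [0, 0, 0, 0, 0]
}}

```text
t: 16.85
tool_pos: [0.5284, -0.039, 0.1461]
tcp_rot: [-0.0, 0.872, 0.49, 0.001]
wrist_force: [-0.0, 1.5, -1.0]
grip_width: 0.0878
gripper_force: 0.0
```

Call:
{"name": "move_arm", "arguments": {
  "fingers": [1, 1, 0.3, 0.3, 0.3],
  "travel": [
    [0, 0, -27],
    [0, 0, 0],
    [0, 0, 0],
    [0, 0, 0],
    [0, 0, 0]
  ],
  "roll": [0, 0, 0, 0, 0],
  "force": 40
}}

```text
t: 17.35
tool_pos: [0.5285, -0.041, 0.1212]
tcp_rot: [0.0, 0.872, 0.489, 0.001]
wrist_force: [-0.1, 0.7, 0.7]
grip_width: 0.0669
gripper_force: 0.0
```

Call:
{"name": "move_arm", "arguments": {
  "fingers": [0.3, 0.3, 0.3, 0.3, 0.3],
  "travel": [
    [0, 0, 0],
    [0, 0, 0],
    [0, 0, 0],
    [0, 0, 0],
    [0, 0, 0]
  ],
  "roll": [0, 0, 0, 0, 0]
}}

```text
t: 17.85
tool_pos: [0.5274, -0.0414, 0.1197]
tcp_rot: [0.0, 0.873, 0.488, 0.0]
wrist_force: [-0.1, -0.8, -1.1]
grip_width: 0.0282
gripper_force: 0.0
```

```bash
python3 - <<'E'
from h import *
a=snap("scene","s6",(240,120,400,320),1); a=a["img"][150:310,260:400,::-1]; b=cams.get_image("wrist")["img"][150:310,200:400,::-1]
cv2.imwrite("pics/m6.png",np.hstack([cv2.resize(a,(420,480)),cv2.resize(b,(380,480))])); s=get_state(); print(s["grip_width"],s["gripper_force"],s["tool_pos"])
E
```

```text
0.02640002287905904 0.0 [ 0.52735027 -0.04140008  0.11968082]
```

View pics/m6.png

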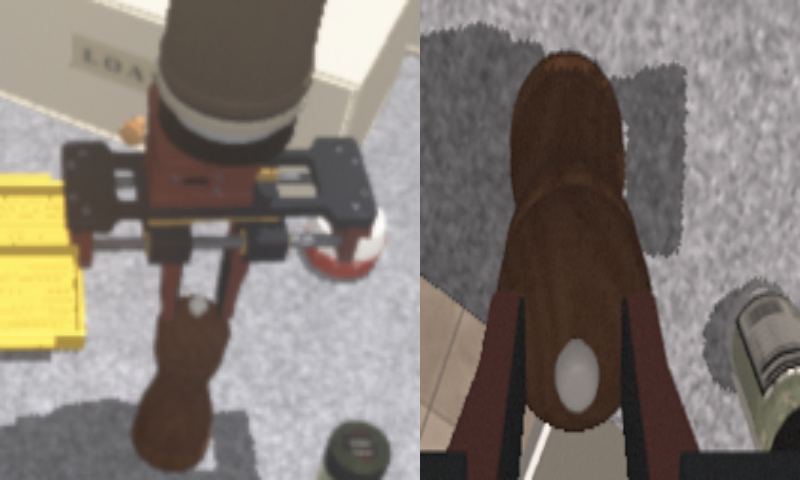

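```bash
python3 - <<'E'
from h import *
d=cams.get_image("wrist"); s=np.load("pics/s6.npz"); p=get_state()["tool_pos"]
print("tcp",proj(d,p),proj(s,p)); 
for z in(.10,.12,.138,.17): print(z,proj(d,(p[0],p[1],z)),proj(s,(p[0],p[1],z)))
print("button on plane .17: wrist",onplane(d,282.6,275,.168),"scene",onplane(s,260+197/3,150+305/3,.168))
c=-d["R"].T@d["t"]; print(c)
E
```

```text
tcp (np.float64(280.57433009412165), np.float64(239.79036889432248)) (np.float64(321.8931028634151), np.float64(264.4577670556163))
0.1 (np.float64(280.5274328303289), np.float64(229.0788214701733)) (np.float64(320.98347723906454), np.float64(270.03318135182167))
0.12 (np.float64(280.5751374412389), np.float64(239.97477063197516)) (np.float64(321.9077470777783), np.float64(264.36800753265226))
0.138 (np.float64(280.6258977758816), np.float64(251.56866093214828)) (np.float64(322.76811230996617), np.float64(259.0945274469047))
0.17 (np.float64(280.7417071255115), np.float64(278.0200408293523)) (np.float64(324.3687089450762), np.float64(249.28390962463013))
button on plane .17: wrist [ 0.52848314 -0.04138698  0.168     ] scene [ 0.52697891 -0.04625164  0.168     ]
[0.57045871 0.02958815 0.32056204]
```

The fingers are centred on the mill's axis, but the solid part is evidently slimmer here, as it was with the salt. I close further.

Call:
{"name": "move_arm", "arguments": {
  "fingers": [0.05, 0.05, 0.05, 0.05],
  "travel": [
    [0, 0, 0],
    [0, 0, 0],
    [0, 0, 0],
    [0, 0, 0]
  ],
  "roll": [0, 0, 0, 0],
  "force": 25
}}

```text
t: 18.4
tool_pos: [0.5274, -0.0414, 0.1197]
tcp_rot: [0.0, 0.873, 0.489, -0.0]
wrist_force: [0.5, -0.2, -0.1]
grip_width: 0.0102
gripper_force: 25.0
```

```bash
python3 - <<'E'
from h import *
a=cams.get_image("scene")["img"][190:310,280:380,::-1]; b=cams.get_image("wrist")["img"][150:310,200:400,::-1]
cv2.imwrite("pics/m7.png",np.hstack([cv2.resize(a,(400,480),interpolation=2),cv2.resize(b,(400,480),interpolation=2)]))
E
```

```text
(no output)
```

View pics/m7.png

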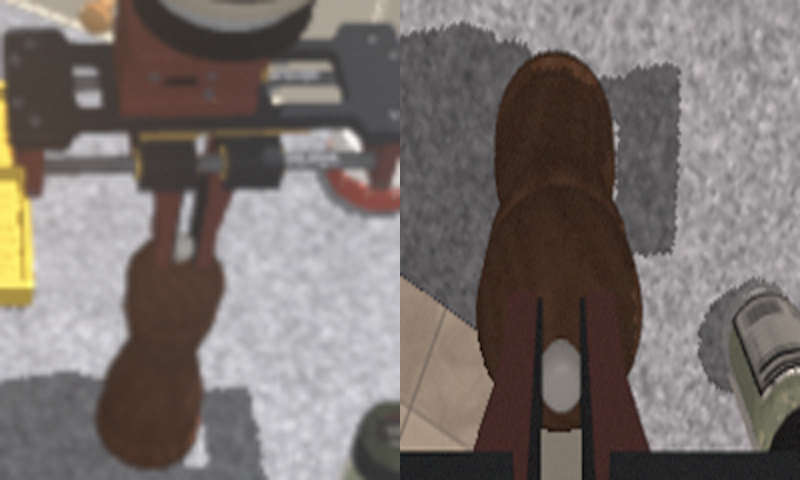

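The fingers are pinching the button. The real fingertips sit about 33 mm above the reported TCP, which also explains the salt being held by its cap and the jam by its lid. I open, lower a moderate 22 mm and grip the head.

Call:
{"name": "move_arm", "arguments": {
  "fingers": [0.3, 0.9, 0.9, 0.9, 0.9],
  "travel": [
    [0, 0, 0],
    [0, 0, 0],
    [0, 0, 0],
    [0, 0, 0],
    [0, 0, 0]
  ],
  "roll": [0, 0, 0, 0, 0]
}}

```text
t: 19.0
tool_pos: [0.5274, -0.0413, 0.1197]
tcp_rot: [0.0, 0.873, 0.489, 0.0]
wrist_force: [0.1, -0.2, 0.4]
grip_width: 0.0467
gripper_force: 0.0
```

Call:
{"name": "move_arm", "arguments": {
  "fingers": [0.9, 0.9, 0.9, 0.9, 0.9],
  "travel": [
    [0, 0, 0],
    [0, 0, 0],
    [0, 0, -8],
    [0, 0, -8],
    [0, 0, -7]
  ],
  "roll": [0, 0, 0, 0, 0]
}}

```text
t: 19.5
tool_pos: [0.527, -0.0412, 0.0957]
tcp_rot: [-0.0, 0.873, 0.489, -0.0]
wrist_force: [0.1, 0.1, 0.4]
grip_width: 0.0786
gripper_force: 0.0
```

Call:
{"name": "move_arm", "arguments": {
  "fingers": [0.6, 0.3, 0.3, 0.3, 0.3],
  "travel": [
    [0, 0, 0],
    [0, 0, 0],
    [0, 0, 0],
    [0, 0, 0],
    [0, 0, 0]
  ],
  "roll": [0, 0, 0, 0, 0],
  "force": 40
}}

```text
t: 20.0
tool_pos: [0.5276, -0.0414, 0.097]
tcp_rot: [0.0, 0.873, 0.489, 0.0]
wrist_force: [0.4, -0.1, 0.1]
grip_width: 0.0473
gripper_force: 40.0
```

Call:
{"name": "move_arm", "arguments": {
  "fingers": [0.3, 0.3, 0.3],
  "travel": [
    [0, 0, 0],
    [0, 0, 0],
    [0, 0, 0]
  ],
  "roll": [0, 0, 0]
}}

```text
t: 20.3
tool_pos: [0.5276, -0.0414, 0.0969]
tcp_rot: [0.0, 0.873, 0.489, 0.0]
wrist_force: [0.8, -0.4, 2.2]
grip_width: 0.0471
gripper_force: 40.0
```

Gripped at 47 mm, which matches the 48 mm head. Lift and carry to yellow's large compartment at (496,123).

Call:
{"name": "move_arm", "arguments": {
  "fingers": [0.3, 0.3, 0.3, 0.3, 0.3],
  "travel": [
    [0, 0, 8],
    [0, 0, 15],
    [0, 0, 20],
    [0, 0, 17],
    [-4, 20, 0]
  ],
  "roll": [0, 0, 0, 0, 0]
}}

```text
t: 20.8
tool_pos: [0.525, -0.0242, 0.1601]
tcp_rot: [0.001, 0.874, 0.487, 0.002]
wrist_force: [-0.6, 0.1, -1.5]
grip_width: 0.047
gripper_force: 40.0
```

Call:
{"name": "move_arm", "arguments": {
  "fingers": [0.3, 0.3, 0.3, 0.3, 0.3],
  "travel": [
    [-6, 30, 0],
    [-6, 30, 0],
    [-6, 30, 0],
    [-5, 30, 0],
    [-4, 20, 0]
  ],
  "roll": [0, 0, 0, 0, 0]
}}

```text
t: 21.3
tool_pos: [0.4959, 0.1211, 0.1576]
tcp_rot: [-0.0, 0.872, 0.489, 0.0]
wrist_force: [0.6, -0.5, -1.9]
grip_width: 0.0473
gripper_force: 40.0
```

Call:
{"name": "move_arm", "arguments": {
  "fingers": [0.3, 0.3, 0.3],
  "travel": [
    [0, 0, 0],
    [0, 0, 0],
    [0, 0, 0]
  ],
  "roll": [0, 0, 0]
}}

```text
t: 21.6
tool_pos: [0.4966, 0.1174, 0.1573]
tcp_rot: [0.0, 0.873, 0.488, 0.0]
wrist_force: [0.2, -0.1, -1.7]
grip_width: 0.0474
gripper_force: 40.0
```

```bash
python3 - <<'E'
from h import *
a=cams.get_image("scene")["img"][150:290,220:360,::-1]; b=cams.get_image("wrist")["img"][60:300,160:400,::-1]
cv2.imwrite("pics/m8.png",np.hstack([cv2.resize(a,(400,400),interpolation=2),cv2.resize(b,(400,400),interpolation=2)])); print(tool_rel([496,123,103]))
E
```

```text
[ -1.   6. -54.]
```

View pics/m8.png

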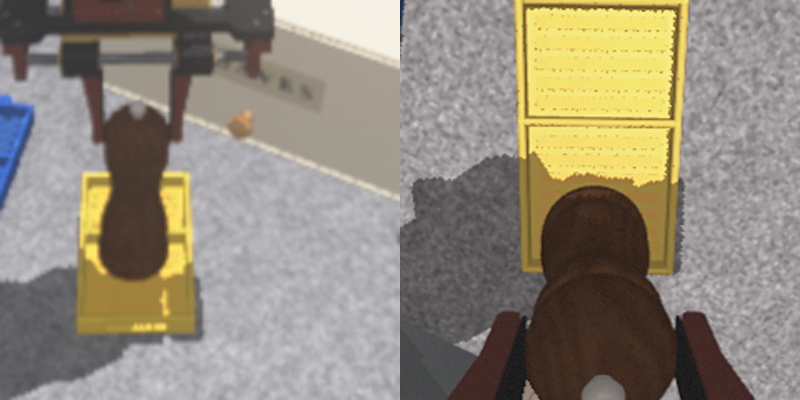

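The mill is upright above the near compartment, the larger one (148 px against 113 px). Lower.

Call:
{"name": "move_arm", "arguments": {
  "fingers": [0.3, 0.3, 0.3, 0.3, 0.3],
  "travel": [
    [-1, 6, 0],
    [0, 0, -15],
    [0, 0, -18],
    [0, 0, -12],
    [0, 0, -4]
  ],
  "roll": [0, 0, 0, 0, 0]
}}

```text
t: 22.2
tool_pos: [0.4943, 0.1242, 0.1059]
tcp_rot: [0.0, 0.873, 0.488, -0.001]
wrist_force: [-0.0, 0.8, -1.0]
grip_width: 0.0472
gripper_force: 40.0
```

Call:
{"name": "move_arm", "arguments": {
  "fingers": [0.3, 0.3, 0.3, 0.3],
  "travel": [
    [0, 0, -3],
    [0, 0, -2],
    [0, 0, 0],
    [0, 0, 0]
  ],
  "roll": [0, 0, 0, 0]
}}

```text
t: 22.6
tool_pos: [0.4956, 0.1247, 0.103]
tcp_rot: [0.0, 0.873, 0.489, 0.0]
wrist_force: [0.7, -0.3, -1.8]
grip_width: 0.0471
gripper_force: 40.0
```

Call:
{"name": "move_arm", "arguments": {
  "fingers": [0.3, 0.3, 0.3],
  "travel": [
    [0, 0, -1],
    [0, 0, 0],
    [0, 0, 0]
  ],
  "roll": [0, 0, 0]
}}

```text
t: 22.9
tool_pos: [0.4962, 0.125, 0.1029]
tcp_rot: [-0.0, 0.873, 0.489, 0.001]
wrist_force: [-1.8, 0.1, 9.2]
grip_width: 0.0469
gripper_force: 40.0
```

Call:
{"name": "move_arm", "arguments": {
  "fingers": [0.5, 0.9, 0.9, 0.9, 0.9],
  "travel": [
    [0, 0, 1],
    [0, 0, 0],
    [0, 0, 0],
    [0, 0, 0],
    [0, 0, 0]
  ],
  "roll": [0, 0, 0, 0, 0]
}}

```text
t: 23.4
tool_pos: [0.4954, 0.1246, 0.1027]
tcp_rot: [0.0, 0.873, 0.489, 0.0]
wrist_force: [-0.7, 0.8, -0.2]
grip_width: 0.076
gripper_force: 0.0
```

Call:
{"name": "move_arm", "arguments": {
  "fingers": [0.9, 0.9, 0.9, 0.9, 0.9],
  "travel": [
    [0, 0, 20],
    [0, 0, 35],
    [0, 0, 40],
    [0, 0, 0],
    [6, -20, 0]
  ],
  "roll": [0, 0, 0, 0, -0.05]
}}

```text
t: 23.9
tool_pos: [0.5015, 0.1075, 0.1982]
tcp_rot: [-0.001, 0.883, 0.469, 0.001]
wrist_force: [0.1, 0.4, -0.2]
grip_width: 0.0789
gripper_force: 0.0
```

Call:
{"name": "move_arm", "arguments": {
  "fingers": [0.9, 0.9, 0.9, 0.9, 0.9],
  "travel": [
    [11, -40, 0],
    [11, -40, 0],
    [11, -40, 0],
    [11, -40, 0],
    [11, -40, 0]
  ],
  "roll": [-0.12, -0.12, -0.12, -0.12, -0.12]
}}

```text
t: 24.4
tool_pos: [0.5565, -0.0966, 0.197]
tcp_rot: [-0.0, 0.983, 0.182, -0.0]
wrist_force: [0.3, 0.3, 0.2]
grip_width: 0.0788
gripper_force: 0.0
```

Call:
{"name": "move_arm", "arguments": {
  "fingers": [0.9, 0.9, 0.9, 0.9, 0.9],
  "travel": [
    [11, -35, 0],
    [6, -20, 0],
    [0, 0, -20],
    [0, 0, 0],
    [0, 0, 0]
  ],
  "roll": [0, 0, 0, 0, 0]
}}

```text
t: 24.9
tool_pos: [0.5729, -0.1499, 0.1771]
tcp_rot: [-0.0, 0.983, 0.184, -0.001]
wrist_force: [-0.3, 0.1, -0.2]
grip_width: 0.0792
gripper_force: 0.0
```

```bash
python3 - <<'E'
from h import *
a=cams.get_image("scene")["img"][110:290,140:320,::-1]; d=cams.get_image("wrist"); np.savez("pics/w9.npz",**d);b=d["img"][100:340,160:400,::-1]
cv2.imwrite("pics/m9.png",np.hstack([cv2.resize(a,(400,400),interpolation=2),cv2.resize(b,(400,400),interpolation=2)])); print(tool_rel([576,-158,35]),proj(d,(.576,-.158,.105)))
E
```

```text
[   2.   -8. -143.] (np.float64(291.04965311121305), np.float64(207.38786109393402))
```

View pics/m9.png

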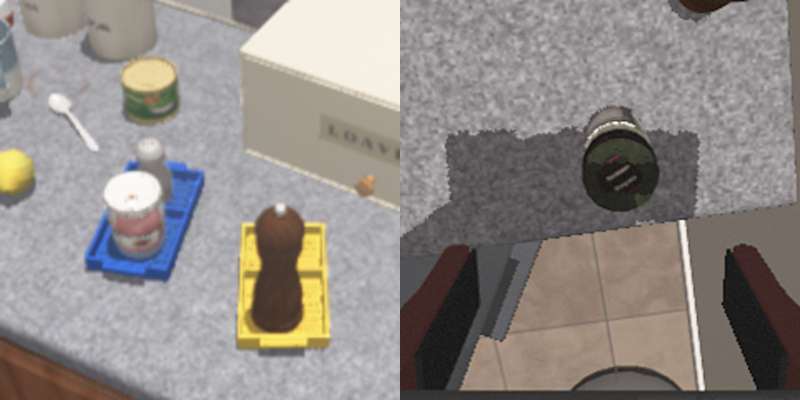

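Jam, salt and mill all stand in their places. The spice cap is at (292,204) against a predicted (291,207), so I descend.

Call:
{"name": "move_arm", "arguments": {
  "fingers": [0.9, 0.9, 0.9, 0.9, 0.9],
  "travel": [
    [3, -7, 0],
    [0, 0, -35],
    [0, 0, -35],
    [0, 0, -40],
    [0, 0, -28]
  ],
  "roll": [0, 0, 0, 0, 0]
}}

```text
t: 25.5
tool_pos: [0.5762, -0.1569, 0.0379]
tcp_rot: [-0.0, 0.983, 0.185, -0.0]
wrist_force: [0.6, -0.3, -0.4]
grip_width: 0.0795
gripper_force: 0.0
```

Call:
{"name": "move_arm", "arguments": {
  "fingers": [0.9, 0.3, 0.3, 0.3, 0.3],
  "travel": [
    [0, 0, 0],
    [0, 0, 0],
    [0, 0, 0],
    [0, 0, 0],
    [0, 0, 0]
  ],
  "roll": [0, 0, 0, 0, 0],
  "force": 25
}}

```text
t: 26.0
tool_pos: [0.5772, -0.1574, 0.041]
tcp_rot: [0.0, 0.983, 0.185, 0.001]
wrist_force: [0.1, 0.2, 0.3]
grip_width: 0.0507
gripper_force: 0.0
```

Call:
{"name": "move_arm", "arguments": {
  "fingers": [0.3, 0.3, 0.3],
  "travel": [
    [0, 0, 0],
    [0, 0, 0],
    [0, 0, 0]
  ],
  "roll": [0, 0, 0]
}}

```text
t: 26.3
tool_pos: [0.5768, -0.1575, 0.0403]
tcp_rot: [0.0, 0.983, 0.184, 0.0]
wrist_force: [-0.7, 1.4, 5.7]
grip_width: 0.0401
gripper_force: 25.0
```

Call:
{"name": "move_arm", "arguments": {
  "fingers": [0.3, 0.3, 0.3, 0.3, 0.3],
  "travel": [
    [0, 0, 10],
    [0, 0, 25],
    [0, 0, 30],
    [0, 0, 15],
    [3, 20, 0]
  ],
  "roll": [0, 0, 0, 0, 0]
}}

```text
t: 26.8
tool_pos: [0.5798, -0.1408, 0.1226]
tcp_rot: [0.001, 0.983, 0.182, 0.002]
wrist_force: [0.2, 0.1, -0.8]
grip_width: 0.0405
gripper_force: 24.9
```

Call:
{"name": "move_arm", "arguments": {
  "fingers": [0.3, 0.3, 0.3, 0.3, 0.3],
  "travel": [
    [6, 40, 0],
    [6, 40, 0],
    [6, 40, 0],
    [2, 40, 0],
    [0, 40, 0]
  ],
  "roll": [0.1, 0.1, 0.1, 0.1, 0.1]
}}

```text
t: 27.3
tool_pos: [0.5992, 0.0644, 0.1196]
tcp_rot: [0.0, 0.906, 0.424, -0.0]
wrist_force: [0.8, 0.3, -0.9]
grip_width: 0.04
gripper_force: 24.9
```

Call:
{"name": "move_arm", "arguments": {
  "fingers": [0.3, 0.3, 0.3, 0.3, 0.3],
  "travel": [
    [0, 40, 0],
    [-3, 38, 0],
    [-5, 38, 0],
    [0, 0, 0],
    [0, 0, 0]
  ],
  "roll": [0.1, 0, 0, 0, 0]
}}

```text
t: 27.8
tool_pos: [0.5907, 0.1798, 0.1193]
tcp_rot: [0.0, 0.884, 0.468, -0.001]
wrist_force: [-0.2, -0.5, -1.8]
grip_width: 0.0401
gripper_force: 24.9
```

```bash
python3 - <<'E'
from h import *
print(tool_rel([545,197,46]))
q=get_state()["tcp_rot"]; print(2*np.arctan2(q[2],q[1])-np.pi/2)
E
```

```text
[-46.  17. -73.]
-0.5973119996549332
```

Call:
{"name": "move_arm", "arguments": {
  "fingers": [0.3, 0.3, 0.3, 0.3, 0.3],
  "travel": [
    [-10, 17, 0],
    [-20, 0, 0],
    [-16, 0, 0],
    [0, 0, -20],
    [0, 0, 0]
  ],
  "roll": [0, 0, 0, 0, 0]
}}

```text
t: 28.3
tool_pos: [0.5439, 0.1941, 0.0983]
tcp_rot: [-0.0, 0.885, 0.466, -0.001]
wrist_force: [-0.2, -0.5, -2.0]
grip_width: 0.0405
gripper_force: 24.9
```

```bash
python3 - <<'E'
from h import *
a=cams.get_image("scene")["img"][130:280,200:350,::-1]; d=cams.get_image("wrist");b=d["img"][40:320,140:420,::-1]
cv2.imwrite("pics/m10.png",np.hstack([cv2.resize(a,(400,400),interpolation=2),cv2.resize(b,(400,400),interpolation=2)])); print(tool_rel([545,197,46]))
E
```

```text
[ -1.   3. -54.]
```

View pics/m10.png

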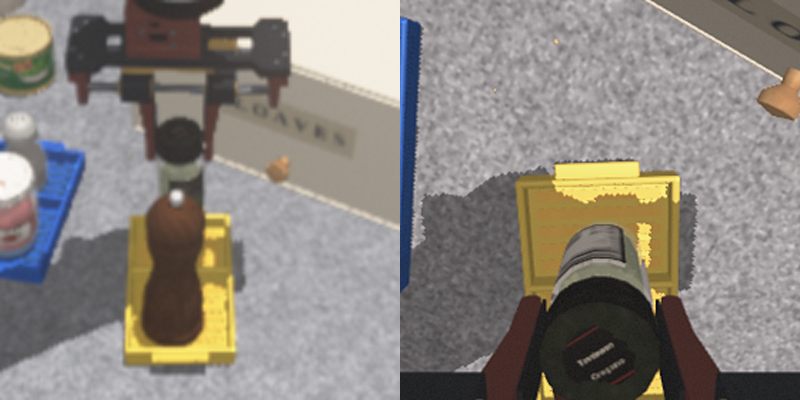

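The spice jar is held upright over the far, small compartment and clear of the mill. Lower.

Call:
{"name": "move_arm", "arguments": {
  "fingers": [0.3, 0.3, 0.3, 0.3, 0.3],
  "travel": [
    [1, 3, -10],
    [0, 0, -18],
    [0, 0, -15],
    [0, 0, -6],
    [0, 0, -3]
  ],
  "roll": [0, 0, 0, 0, 0]
}}

```text
t: 28.9
tool_pos: [0.5462, 0.1983, 0.0469]
tcp_rot: [0.0, 0.885, 0.466, -0.001]
wrist_force: [-0.0, -0.6, -1.3]
grip_width: 0.0403
gripper_force: 24.9
```

Call:
{"name": "move_arm", "arguments": {
  "fingers": [0.3, 0.3, 0.3],
  "travel": [
    [0, 0, -1],
    [0, 0, 0],
    [0, 0, 0]
  ],
  "roll": [0, 0, 0]
}}

```text
t: 29.2
tool_pos: [0.5468, 0.1987, 0.0472]
tcp_rot: [0.0, 0.884, 0.467, 0.0]
wrist_force: [0.1, -1.0, -0.9]
grip_width: 0.0403
gripper_force: 24.9
```

Call:
{"name": "move_arm", "arguments": {
  "fingers": [0.3, 0.3, 0.3],
  "travel": [
    [0, 0, -2],
    [0, 0, 0],
    [0, 0, 0]
  ],
  "roll": [0, 0, 0]
}}

```text
t: 29.5
tool_pos: [0.5476, 0.1988, 0.046]
tcp_rot: [0.0, 0.885, 0.466, 0.001]
wrist_force: [0.2, 0.0, 7.1]
grip_width: 0.0401
gripper_force: 25.0
```

Contact. Release, rise and back away.

Call:
{"name": "move_arm", "arguments": {
  "fingers": [0.5, 0.7, 0.7, 0.7, 0.7],
  "travel": [
    [0, 0, 1],
    [0, 0, 0],
    [0, 0, 0],
    [0, 0, 0],
    [0, 0, 0]
  ],
  "roll": [0, 0, 0, 0, 0]
}}

```text
t: 30.0
tool_pos: [0.5463, 0.1986, 0.0456]
tcp_rot: [0.0, 0.884, 0.467, -0.0]
wrist_force: [0.2, 0.4, -0.1]
grip_width: 0.0615
gripper_force: 0.0
```

Call:
{"name": "move_arm", "arguments": {
  "fingers": [0.7, 0.7, 0.7, 0.7, 0.7],
  "travel": [
    [0, 0, 20],
    [0, 0, 40],
    [0, 0, 45],
    [0, 0, 45],
    [0, 0, 30]
  ],
  "roll": [0, 0, 0, 0, 0]
}}

```text
t: 30.5
tool_pos: [0.5472, 0.1984, 0.2288]
tcp_rot: [0.0, 0.885, 0.466, 0.001]
wrist_force: [0.8, 0.5, 0.1]
grip_width: 0.0616
gripper_force: 0.0
```

Call:
{"name": "move_arm", "arguments": {
  "fingers": [0.7, 0.7, 0.7, 0.7, 0.7],
  "travel": [
    [15, -40, 0],
    [15, -40, 0],
    [15, -40, 0],
    [15, -40, 0],
    [0, 0, 0]
  ],
  "roll": [0, 0, 0, 0, 0]
}}

```text
t: 31.0
tool_pos: [0.6072, 0.0307, 0.2264]
tcp_rot: [0.002, 0.887, 0.462, 0.0]
wrist_force: [0.0, -1.0, 0.4]
grip_width: 0.0619
gripper_force: 0.0
```

```bash
python3 - <<'E'
from h import *
a=cams.get_image("scene")["img"][100:300,130:430,::-1]; b=cams.get_image("wrist")["img"][::,::,::-1]
c=cv2.resize(a,(600,400),interpolation=2); cv2.imwrite("pics/m11.png",np.hstack([c,cv2.resize(np.ascontiguousarray(b[0:420,330:540]),(200,400),interpolation=2)]))
E
```

```text
(no output)
```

View pics/m11.png

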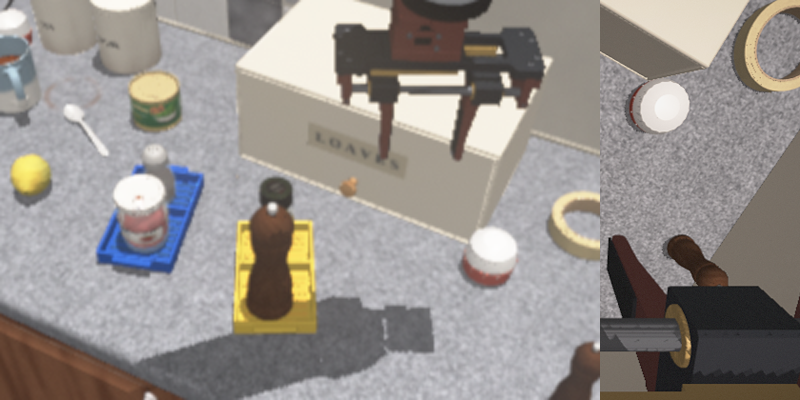

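All four stand upright in their compartments. The timer, tin and small mill are undisturbed, and the gripper is clear.

```bash
python3 -c "
from workcell import hand_in; print(hand_in())"
```

```text
the job is handed in; nothing more can be done
None
```

I handed the job in at about 31 s: jam jar and salt shaker are in the blue tray, pepper mill and spice jar in the yellow, wider ones in the large compartments, all upright and let go. In the last pictures the timer and tin looked undisturbed. In the pictures yellow's large compartment was at the end nearer the robot, not the farther end as the text says, so I used the near one.

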